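Clamp the preserve jar and check its lid seal with the gauge

ROBOT

A 7-joint arm with a two-finger parallel gripper is mounted at the origin on the work surface. World frame = base frame: x ahead of the robot, y to its left, z up, the work surface at z = 0. Lengths are in m, angles in rad, forces in N, time in s.
With the tool pointing down it reaches from about 0.4 to 0.85 m from the base axis. Payload 4.5 kg.
Tool frame: the origin (TCP) lies midway between the tips of the shut fingers; the grasp point (between the pads) lies 19 mm behind it; z points along the fingers, y is the line along which they close (so a half turn about z gives the same grasp; the last joint's range is limited). The gripper opens to 88 mm and grips with 3 to 60 N. Pads are 18 mm wide; open, the fingers measure 123 mm over their backs; the gripper's body (75 mm by 187 mm) begins 45 mm behind the grasp point.
Start: joints at [-1.21, 0.689, -0.195, 1.565, 0.157, 0.902, -0.215], TCP at [0.201, 0.592, 0.239] pointing down, gripper open.
Joint ranges: [-3.01, 3.01], [-0.46, 2.08], [-1.47, 1.51], [0.13, 2.56], [-1, 4.14], [0.04, 2.09], [-2.66, 2.66]. Speed limits (rad/s): [2.57, 2.57, 3.14, 3.14, 3.14, 3.14, 3.14].

INTERFACE

Orientations are given as a unit quaternion [x, y, z, w].
In Python, from plant import r gives the robot as it stands.
- The arm moves only by the tool carry_out, never from a script. Its argument "plan" is a list of rows, each an object with "rot": the turn, a rotation vector about the tool's x, y, z in rad, a list of three; "xyz": the shift along the tool's x, y, z in m, a list of three; "grip": the closure in counts, from 0 (fully open) to 255 (shut). In form: [{"rot": [wx, wy, wz], "xyz": [dx, dy, dz], "grip": grip}, ...]. A call has 1 to 8 rows; each row is the pose to reach, as a shift and turn from the pose commanded when the call began, along the tool's axes at that moment; what a row does not reach only later rows make up. A row lasts 1/12 s, in which the tool goes at most 41.7 mm and 7.16 degrees, less where a joint would pass 70% of its speed; a pose out of reach is approached as far as the arm can. A call with a gripper value outside its range is refused whole. The fingers move at their own pace and stop on an object; "squeeze" is the grip in N (left out, the last holds). Time passes only in rows, so rows that repeat a pose let the fingers close. It gives the time, the measured TCP pose, the force, the opening and the grip force at its end, in the units of the state.
- r.get_state(): the state, without advancing time (a new reading comes with each control period).
- r.snapshot(name): name is "scene" or "top" or "wrist"; returns the picture (420x560x3 uint8, red, green, blue); there is no depth.
- r.camera_params(name): a dict with "fx", "fy", "cx", "cy" (pixels), "position" and "attitude" of the camera in the world; the wrist camera has in their place "hand_eye" (4x4, takes a point from camera to tool coordinates, whose origin is the TCP and whose axes are the flange's). Camera axes: x right, y down, z forward; pixel columns grow to the right and rows downward; lengths in m; the calibration is good to about 2 mm. The wrist camera is an equidistant fisheye: a pixel r from the principal point sees the ray r / f radians off the axis. A picture is of the moment at which its call begins: read the wrist's pose just before it. camera_params takes no time and is no camera call.
- r.finish_job(): hands the job in; it is judged then, once.
The state is a dict: "clock": time; "q": joint angles; "qd": joint speeds; "joint_torque": joint torques, N m; "tool_pos": TCP position; "eef_rot": TCP orientation; "contact_force": force on the tool from outside, world axes, zero at the start; "moment": the same for the moment, N m; "opening": opening from 0.0 (shut) to 1.0 (fully open); "finger_force": force on a finger pad.
Only numpy, scipy, OpenCV 4.12 (cv2) and the standard library are available. Lean on these libraries where they do the work, as an engineer would, in place of code of your own. Each camera call takes 0.05 s, during which the arm holds its last target. There are 200 camera calls.

TASK

Turn the red knob clockwise until it clicks past its detent, so that the jar is clamped against the V stop. Then take the yellow lid gauge out of its wooden holder and set its tip on the red dot in the middle of the clamped jar's lid, holding the gauge upright and pressing lightly so that its sprung tip goes in about half way. Finish while still holding it there, without letting go; leave the other jar, the tin and the red carton alone.

Things in the scene. Friction and masses are not known exactly. Their poses are not given: they have to be found in the camera images.
- bed: Clamp bed fixed to the table: plywood 110 x 300 x 12 mm (x, y, z). Origin: centre of underside. At its +y end two aluminium blocks (tops 48 mm above the table) form a V stop with the jar before it; at -y a grey box 70 x 70 mm (top at 42 mm) carries the red knob, 85 mm from the origin. A steel slide with a rubber pad (top at 41 mm) lies between. A brass ball in the box's -x side is the detent.
- bed_seat (a point): Point on the top of the plywood base, 12 mm above the table, at which the clamped jar's underside is centred (x 0, y +80 mm from the bed's origin). The bed's direction from knob to seat is the bed's +y.
- knob_grip (a point): On the knob's vertical axis, at the height to grip, 79 mm above the table. Knob: red disc 48 mm in diameter with an upright bar grip 46 mm long, 14 mm wide, from 56 to 86 mm above the table, a white line on one end of its top. At joint value 0 the bar lies along the bed's x axis (across the line from knob to jar). The point turns with the knob, its x axis along the bar.
- knob (a joint): Clamp knob's angle in rad, growing clockwise seen from above, 0 to the stop at 1.2; starts at 0 to 0.2. The bar points at the bed's yaw minus this. Friction 0.04 N m; from 0.34 the detent ball resists, 0.15 N m in all, to its crest at 0.65, then pushes the knob on and frees it past 0.96. Clicked means above 0.9. The knob moves the sprung pad 7 mm per rad towards the jar, to push it with 5 N.
- jar: The jar to be checked: clear glass jar with dark red preserve, 70 mm diameter, 80 mm tall, 0.35 kg, with a flat brass-coloured lid of 66 mm diameter, standing loose on the clamp bed about 1 mm from the V stop. Origin: centre of its underside; z up.
- lid_mark (a point): Centre of the red dot (12 mm diameter, in a white disc of 28 mm) in the middle of the top of the jar's flat lid, 92 mm above the table.
- holder: Gauge holder fixed to the table: wooden block 60 x 60 x 50 mm with an upright through hole of 24 mm diameter in its middle. Origin: centre of its underside.
- gauge: Lid gauge, 0.13 kg, upright in the holder. Origin: on its axis, underside of the dark flange (34 mm diameter, 4 mm thick) that rests on the holder's top, 50 mm above the table; z up. Yellow square grip 22 x 22 mm (faces across x and y) 4 to 45 mm above the origin, above it a black display head 16 (x) x 38 (y) mm up to 72 mm. Below, a steel nose 18 mm in diameter, 25 mm long, then the sprung tip.
- gauge_tip (a point): Lower end of the gauge's sprung tip, a copper-coloured foot of 7 to 9 mm diameter; 43 mm below the gauge's origin when not pressed.
- plunger (a joint): How far the gauge's sprung tip is pushed in, 0 (free) to 0.010 m (bottomed); the push is 1 N to start it and 0.5 N more for each mm (3.5 N at half way).
- spare_jar: Bystander: jar of the same shape with amber preserve and no mark, 70 mm diameter, 80 mm tall, near the gauge holder; may swap places with it. Origin: centre of its underside.
- tin: Bystander: paper-wrapped tin, 72 mm diameter, 95 mm tall, beyond the clamp bed. Origin: centre of its underside.
- carton: Bystander: red carton 70 x 110 x 60 mm with a pale band, beyond the clamp bed. Origin: centre of its underside.
Not all that is in view belongs to the job. There is more than one size of the gauge; the one meant has the size given above. What is shaped like the jar but green is not meant.

How it is judged:
By the outcome, as a careful person would: the job done as asked, in the order asked, and still so for the second after the job is handed in, while the arm keeps its last pose, push and grip.
It also fails if it takes over 53 s, if anything falls off the work surface, if the arm or the gripper's body presses on something with over 40 N, if the wrist force passes 120 N, or if a joint passes its speed limit or range.

## Working session

There is one attempt and no reset: what is moved stays moved. The work goes in short steps, Python scripts to look and compute and a tool call to move; the robot and the scene stay as the last step left them, time stands still between calls to the robot, and variables do not carry over. Pictures are saved under pics/ and viewed, at most 10 in all, crops included, and the job is handed in when it is done.

Besides the shell and the picture viewer there is one more tool, called as a command line: name --argument value ..., lists and objects as JSON in quotes. carry_out: Moves the arm, as the interface text tells. Its arguments: {"type":"object","properties":{"plan":{"type":"array"},"squeeze":{"type":"number"}},"required":["plan"]}

```bash
ls; mkdir -p pics; python3 - <<'E'
from plant import r
import cv2
s=r.get_state();print(s)
for n in("scene","top","wrist"):
    cv2.imwrite(f"pics/{n}0.png",r.snapshot(n)[:,:,::-1]);print(n,r.camera_params(n))
E
```

```text
pics
{'clock': 0.0, 'q': array([-1.21019561,  0.68995085, -0.19451033,  1.56634294,  0.15729301,
        0.90250728, -0.21509366]), 'qd': array([ 5.26744378e-04,  2.70794495e-04,  2.00042754e-05,  1.31268329e-03,
        8.00041261e-04, -1.07743876e-03,  8.46340421e-04]), 'joint_torque': array([-2.46696627e-04, -5.27563119e+01, -1.26707599e+00, -1.53427631e+01,
       -5.26689040e-02,  6.54828415e-03,  1.65065730e-04]), 'tool_pos': array([0.20047909, 0.59130502, 0.23793091]), 'eef_rot': array([ 1.62632967e-01,  9.86686217e-01, -9.05234921e-04, -8.14794771e-05]), 'contact_force': array([-0.51208609,  0.4542894 , -0.37421775]), 'moment': array([-0.02610763, -0.0198773 , -0.01770212]), 'finger_force': 0.0, 'opening': 1.004893671788109}
scene {'fx': 415.65101315120546, 'fy': 415.65101315120546, 'cx': 280.1807178196861, 'cy': 207.85628710392504, 'position': array([1.03842183, 0.09771435, 0.63483339]), 'attitude': array([ 0.59082085,  0.73239453, -0.25909757, -0.21770949])}
top {'fx': 414.3836436782342, 'fy': 414.3836436782342, 'cx': 277.3517142104091, 'cy': 215.72924177134672, 'position': array([0.4878859 , 0.00968168, 0.94620137]), 'attitude': array([ 0.70784697, -0.7031595 ,  0.04728111, -0.04778991])}
wrist {'fx': 325.19226210127806, 'fy': 325.19226210127806, 'cx': 276.946825813466, 'cy': 210.5505209619, 'hand_eye': array([[-9.41306041e-04, -9.51958501e-01, -3.06225614e-01,
         8.01363875e-02],
       [ 9.99999112e-01, -6.07330269e-04, -1.18589686e-03,
         1.09648524e-03],
       [ 9.42944508e-04, -3.06226458e-01,  9.51958228e-01,
        -1.46985720e-01],
       [ 0.00000000e+00,  0.00000000e+00,  0.00000000e+00,
         1.00000000e+00]])}
```

View pics/top0.png

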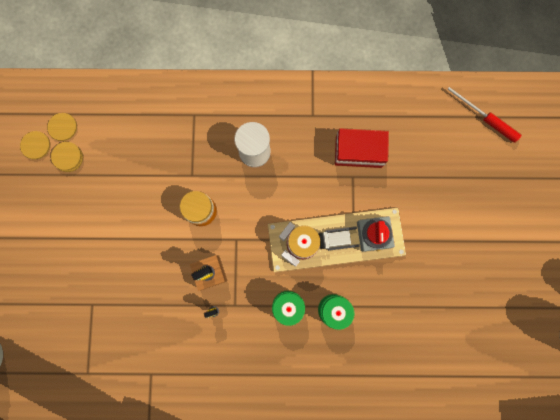

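View pics/scene0.png

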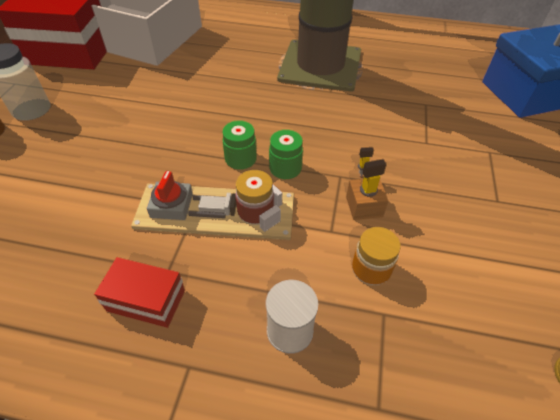

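The top view shows the knob at (378,233), jar dot at (304,241), the holder with its gauge at (205,272), a small decoy gauge at (210,313), and green jars at (289,309) and (338,313). The scene view agrees: knob (168,190), dot (254,183), gauge (371,175).

```bash
cat > h.py <<'E'
from plant import r
import numpy as np, cv2
from scipy.spatial.transform import Rotation as R
def cam(n,s=None):
    p=r.camera_params(n)
    if n!="wrist": return p,R.from_quat(p["attitude"]).as_matrix(),np.array(p["position"])
    T=np.eye(4);T[:3,:3]=R.from_quat(s["eef_rot"]).as_matrix();T[:3,3]=s["tool_pos"]
    T=T@p["hand_eye"];return p,T[:3,:3],T[:3,3]
def rays(n,uv,c):
    p,A,o=c;uv=np.atleast_2d(uv).astype(float)
    x=(uv-[p["cx"],p["cy"]])/p["fx"]
    if n=="wrist":
        t=np.linalg.norm(x,axis=1,keepdims=True);d=np.c_[x/np.maximum(t,1e-9)*np.sin(t),np.cos(t)]
    else: d=np.c_[x,np.ones(len(x))]
    return o,d@A.T
def onz(n,uv,z,c):
    o,d=rays(n,uv,c);return o+d*((z-o[2])/d[:,2])[:,None]
def blobs(m,a=15):
    k,l,st,ce=cv2.connectedComponentsWithStats(m.astype(np.uint8))
    return [(ce[i].round(1),st[i,4],l==i) for i in range(1,k) if st[i,4]>=a]
def hsv(im): return cv2.cvtColor(im,cv2.COLOR_RGB2HSV)
def red(im):
    h=hsv(im);return ((h[...,0]<5)|(h[...,0]>172))&(h[...,1]>170)&(h[...,2]>90)
def turn(wz_tool): pass
E
python3 - <<'E'
from h import *
im=r.snapshot("top");c=cam("top")
for ce,a,m in blobs(red(im),8):
    print("red",ce,a,onz("top",ce,.09,c)[0].round(4))
h=hsv(im)
for ce,a,m in blobs((h[...,2]<45),40):
    if 180<ce[0]<240 and 240<ce[1]<330: print("black",ce,a,onz("top",ce,.122,c)[0].round(4))
for ce,a,m in blobs((h[...,0]>24)&(h[...,0]<34)&(h[...,1]>180)&(h[...,2]>90),5): print("yel",ce,a)
# plywood corners
ply=(h[...,0]>14)&(h[...,0]<30)&(h[...,1]<150)&(h[...,2]>150)
cn=max(blobs(ply),key=lambda b:b[1]);q=cv2.convexHull(np.argwhere(cn[2])[:,::-1].astype(np.float32))
P=onz("top",q[:,0],.012,c)[:,:2].astype(np.float32);print("ply",cv2.minAreaRect(P))
big=cv2.resize(im[195:330,170:420],None,fx=3.2,fy=3.2,interpolation=cv2.INTER_CUBIC)
cv2.imwrite("pics/topc.png",big[:,:,::-1])
E
```

```text
red [502.  127.3] 403 [ 0.7985 -0.4703  0.09  ]
red [362.5 145.5] 1551 [ 0.7562 -0.17    0.09  ]
red [357.6 164.9] 56 [ 0.7137 -0.1587  0.09  ]
red [377.6 232.1] 374 [ 0.5709 -0.1974  0.09  ]
red [303.5 240.9] 15 [ 0.5516 -0.0437  0.09  ]
red [288.5 309. ] 16 [ 0.4135 -0.0131  0.09  ]
red [337.8 312.8] 17 [ 0.4066 -0.1128  0.09  ]
black [201.3 272.4] 114 [0.4858 0.1598 0.122 ]
black [210.8 312.7] 41 [0.4082 0.1389 0.122 ]
ply ((1.0555295944213867, 0.143235981464386), (1.0992395877838135, 0.1846129298210144), 89.9259262084961)
```

View pics/topc.png

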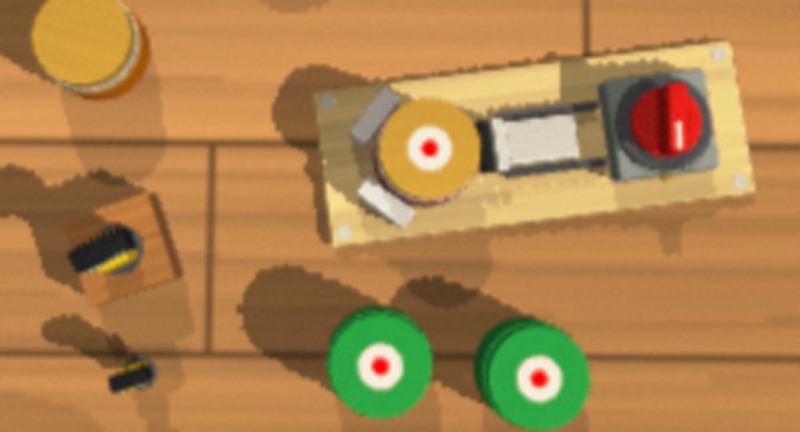

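The crop shows the bed corners at crop (315,92), (730,40), (755,190), (330,245); the knob's bar runs roughly from (672,85) to (678,152) with the white line at its lower end; the gauge head is at (103,250), slanted up to the right.

```bash
python3 - <<'E'
from h import *
c=cam("top");f=lambda L,z:onz("top",np.array(L)/3.2+[170-.3,195-.3],z,c)
B=f([(315,92),(730,40),(755,190),(330,245)],.012)
cen=B.mean(0);d=(B[0]+B[3]-B[1]-B[2])[:2];d/=np.linalg.norm(d);yaw=np.arctan2(d[1],d[0])-np.pi/2
print("bed",cen.round(4),"len",np.linalg.norm(B[0]-B[1]),np.linalg.norm(B[0]-B[3]),"yaw",yaw)
print("knob",cen[:2]-.085*d,"seat",cen[:2]+.08*d,"mark",f([(430,148)],.092))
k=f([(672,83),(679,153)],.086);print("bar",k.round(4),np.linalg.norm(k[0]-k[1]),np.arctan2(*(k[0]-k[1])[[1,0]]))
H=f([(150,195),(180,275)],.05);v=H[0]-H[1];print("holder +x edge",H.round(4),np.arctan2(v[1],v[0]))
im=r.snapshot("top");h=hsv(im)
b=[b for b in blobs(h[...,2]<45,40) if abs(b[0][0]-201)<4 and abs(b[0][1]-272)<4][0]
P=onz("top",np.argwhere(b[2])[:,::-1],.122,c)[:,:2].astype(np.float32);print("head",cv2.minAreaRect(P))
s=r.get_state();print("tool x,y axes\n",R.from_quat(s["eef_rot"]).as_matrix().round(3))
E
```

```text
bed [ 0.5627 -0.1226  0.012 ] len 0.2980736136534196 0.10807954777179253 yaw 0.13320218552191143
knob [ 0.57396673 -0.20681839] seat [ 0.55205331 -0.04328001] mark [[ 0.55137433 -0.04479798  0.092     ]]
bar [[ 0.5954 -0.2034  0.086 ]
 [ 0.5496 -0.2067  0.086 ]] 0.04586393944393188 0.07268361592521123
holder +x edge [[0.5216 0.1411 0.05  ]
 [0.4685 0.1197 0.05  ]] 0.3838408390755515
head ((0.48598214983940125, 0.15956580638885498), (0.01238289661705494, 0.037637077271938324), 26.989063262939453)
tool x,y axes
 [[-0.947  0.321 -0.   ]
 [ 0.321  0.947 -0.001]
 [-0.    -0.001 -1.   ]]
```

carry_out --plan '[{"rot": [0, 0, 0], "xyz": [-0.609, -0.634, 0.0], "grip": 0}, {"rot": [0, 0, 0], "xyz": [-0.609, -0.634, 0.0], "grip": 0}, {"rot": [0, 0, 0], "xyz": [-0.609, -0.634, 0.0], "grip": 0}, {"rot": [0, 0, 0], "xyz": [-0.609, -0.634, 0.0], "grip": 0}, {"rot": [0, 0, 0], "xyz": [-0.609, -0.634, 0.0], "grip": 0}, {"rot": [0, 0, 0], "xyz": [-0.609, -0.634, 0.0], "grip": 0}, {"rot": [0, 0, 0], "xyz": [-0.609, -0.634, 0.0], "grip": 0}, {"rot": [0, 0, 0], "xyz": [-0.609, -0.634, 0.0], "grip": 0}]'

```text
clock: 0.92
tool_pos: [0.3426, 0.2884, 0.2389]
eef_rot: [0.162, 0.987, 0.0, 0.0]
contact_force: [0.7, 0.4, 0.1]
opening: 1.003
finger_force: 0.0
```

carry_out --plan '[{"rot": [0, 0, 0], "xyz": [-0.377, -0.393, 0.0], "grip": 0}, {"rot": [0, 0, 0], "xyz": [-0.377, -0.393, 0.0], "grip": 0}, {"rot": [0, 0, 0], "xyz": [-0.377, -0.393, 0.0], "grip": 0}, {"rot": [0, 0, 0], "xyz": [-0.377, -0.393, 0.0], "grip": 0}, {"rot": [0, 0, 0], "xyz": [-0.377, -0.393, 0.0], "grip": 0}, {"rot": [0, 0, 0], "xyz": [-0.377, -0.393, 0.0], "grip": 0}, {"rot": [0, 0, 0], "xyz": [-0.377, -0.393, 0.0], "grip": 0}, {"rot": [0, 0, 0], "xyz": [-0.377, -0.393, 0.0], "grip": 0}]'

```text
clock: 1.58
tool_pos: [0.484, -0.0139, 0.2388]
eef_rot: [0.163, 0.987, 0.0, 0.0]
contact_force: [0.7, 0.6, -0.5]
opening: 0.999
finger_force: 0.0
```

carry_out --plan '[{"rot": [0, 0, -0.1], "xyz": [-0.146, -0.152, 0.03], "grip": 0}, {"rot": [0, 0, -0.2], "xyz": [-0.146, -0.152, 0.03], "grip": 0}, {"rot": [0, 0, -0.3], "xyz": [-0.146, -0.152, 0.03], "grip": 0}, {"rot": [0, 0, -0.4], "xyz": [-0.146, -0.152, 0.03], "grip": 0}, {"rot": [0, 0, -0.4], "xyz": [-0.146, -0.152, 0.03], "grip": 0}, {"rot": [0, 0, -0.4], "xyz": [-0.146, -0.152, 0.03], "grip": 0}, {"rot": [0, 0, -0.4], "xyz": [-0.146, -0.152, 0.03], "grip": 0}, {"rot": [0, 0, -0.4], "xyz": [-0.146, -0.152, 0.03], "grip": 0}]'

```text
clock: 2.25
tool_pos: [0.5726, -0.2017, 0.2084]
eef_rot: [-0.036, 0.999, 0.001, -0.0]
contact_force: [0.3, 0.4, 0.3]
opening: 1.003
finger_force: 0.0
```

```bash
python3 - <<'E'
from h import *
s=r.get_state();im=r.snapshot("wrist");c=cam("wrist",s);cv2.imwrite("pics/w1.png",im[:,:,::-1])
print(s["tool_pos"],s["q"].round(2),R.from_quat(s["eef_rot"]).as_matrix().round(3))
for ce,a,m in blobs(red(im),60):
    print("red",ce,a,onz("wrist",ce,.086,c)[0].round(4))
E
```

```text
[ 0.57258014 -0.20172341  0.20835072] [ 0.49  0.72 -0.4   1.65  0.35  0.85  1.59] [[-0.997 -0.073 -0.001]
 [-0.073  0.997  0.001]
 [ 0.001  0.001 -1.   ]]
red [389.5  24.2] 100 [ 0.4075 -0.1172  0.086 ]
red [484.7  56.4] 66 [ 0.4145 -0.0175  0.086 ]
red [269.5 196. ] 1891 [ 0.5666 -0.2074  0.086 ]
red [278.  310.6] 366 [ 0.684  -0.1915  0.086 ]
red [283.9 361.4] 2045 [ 0.7553 -0.1796  0.086 ]
```

View pics/w1.png

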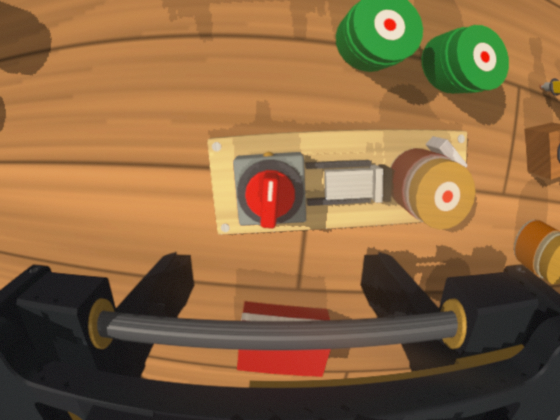

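The wrist view shows the knob bar at (269,200) ahead between the fingers, along the tool's x as planned; the jar is at right (448,197), well clear.

carry_out --plan '[{"rot": [0, 0, 0], "xyz": [0, -0.004, 0.04], "grip": 0}, {"rot": [0, 0, 0], "xyz": [0, -0.004, 0.08], "grip": 0}, {"rot": [0, 0, 0], "xyz": [0, -0.004, 0.12], "grip": 0}, {"rot": [0, 0, 0], "xyz": [0, -0.004, 0.147], "grip": 0}, {"rot": [0, 0, 0], "xyz": [0, -0.004, 0.147], "grip": 255}, {"rot": [0, 0, 0], "xyz": [0, -0.004, 0.147], "grip": 255}, {"rot": [0, 0, 0], "xyz": [0, -0.004, 0.147], "grip": 255}, {"rot": [0, 0, 0], "xyz": [0, -0.004, 0.147], "grip": 255}]' --squeeze 25

```text
clock: 2.97
tool_pos: [0.5751, -0.2062, 0.0643]
eef_rot: [-0.037, 0.999, -0.0, 0.002]
contact_force: [-0.6, -0.3, 0.1]
opening: 0.718
finger_force: 0.0
```

carry_out --plan '[{"rot": [0, 0, 0], "xyz": [0, 0, 0], "grip": 255}, {"rot": [0, 0, 0], "xyz": [0, 0, 0], "grip": 255}, {"rot": [0, 0, 0], "xyz": [0, 0, 0], "grip": 255}, {"rot": [0, 0, 0], "xyz": [0, 0, 0], "grip": 255}, {"rot": [0, 0, 0], "xyz": [0, 0, 0], "grip": 255}]'

```text
clock: 3.38
tool_pos: [0.5733, -0.2067, 0.062]
eef_rot: [-0.036, 0.999, -0.0, 0.0]
contact_force: [-0.2, -0.1, -0.5]
opening: 0.343
finger_force: 0.0
```

carry_out --plan '[{"rot": [0, 0, 0], "xyz": [0, 0, 0], "grip": 255}, {"rot": [0, 0, 0], "xyz": [0, 0, 0], "grip": 255}, {"rot": [0, 0, 0], "xyz": [0, 0, 0], "grip": 255}, {"rot": [0, 0, 0], "xyz": [0, 0, 0], "grip": 255}]'

```text
clock: 3.72
tool_pos: [0.5734, -0.2082, 0.0617]
eef_rot: [-0.036, 0.999, -0.001, 0.0]
contact_force: [0.4, -4.2, -0.3]
opening: 0.159
finger_force: 25.0
```

carry_out --plan '[{"rot": [0, 0, 0.07], "xyz": [0, -0.002, 0], "grip": 255}, {"rot": [0, 0, 0.14], "xyz": [0, -0.002, 0], "grip": 255}, {"rot": [0, 0, 0.21], "xyz": [0, -0.002, 0], "grip": 255}, {"rot": [0, 0, 0.28], "xyz": [0, -0.002, 0], "grip": 255}, {"rot": [0, 0, 0.35], "xyz": [0, -0.002, 0], "grip": 255}, {"rot": [0, 0, 0.42], "xyz": [0, -0.002, 0], "grip": 255}, {"rot": [0, 0, 0.49], "xyz": [0, -0.002, 0], "grip": 255}, {"rot": [0, 0, 0.55], "xyz": [0, -0.002, 0], "grip": 255}]' --squeeze 35

```text
clock: 4.38
tool_pos: [0.5735, -0.208, 0.0617]
eef_rot: [0.237, 0.971, 0.0, 0.0]
contact_force: [0.1, -1.2, 0.7]
opening: 0.157
finger_force: 35.0
```

carry_out --plan '[{"rot": [0, 0, 0.07], "xyz": [0, 0, 0], "grip": 255}, {"rot": [0, 0, 0.14], "xyz": [0, 0, 0], "grip": 255}, {"rot": [0, 0, 0.21], "xyz": [0, 0, 0], "grip": 255}, {"rot": [0, 0, 0.28], "xyz": [0, 0, 0], "grip": 255}, {"rot": [0, 0, 0.35], "xyz": [0, 0, 0], "grip": 255}, {"rot": [0, 0, 0.42], "xyz": [0, 0, 0], "grip": 255}, {"rot": [0, 0, 0.47], "xyz": [0, 0, 0], "grip": 255}, {"rot": [0, 0, 0.47], "xyz": [0, 0, 0], "grip": 255}]'

```text
clock: 5.05
tool_pos: [0.5737, -0.2077, 0.0617]
eef_rot: [0.456, 0.89, 0.0, 0.0]
contact_force: [0.7, -0.2, 0.5]
opening: 0.155
finger_force: 35.0
```

```bash
python3 - <<'E'
from h import *
s=r.get_state();print(s["tool_pos"],s["moment"],s["contact_force"],s["q"].round(2));A=R.from_quat(s["eef_rot"]).as_matrix();print("y yaw",np.arctan2(A[1,1],A[0,1]))
E
```

```text
[ 0.57374932 -0.2077438   0.06173255] [-0.12817723 -0.1063878   0.03921707] [ 0.73605196 -0.20335067  0.54416343] [ 0.3   0.91 -0.05  1.74  0.08  0.5   0.82]
y yaw 0.6233784366269733
```

Knob is at about 1.08 rad with only friction left: clicked. Release and rise.

carry_out --plan '[{"rot": [0, 0, 0], "xyz": [0, 0, 0], "grip": 110}, {"rot": [0, 0, 0], "xyz": [0, 0, 0], "grip": 110}, {"rot": [0, 0, 0], "xyz": [0, 0, 0], "grip": 110}, {"rot": [0, 0, 0], "xyz": [0, 0, 0], "grip": 110}, {"rot": [0, 0, 0], "xyz": [0, 0, -0.04], "grip": 110}, {"rot": [0, 0, 0], "xyz": [0, 0, -0.08], "grip": 110}, {"rot": [0, 0, 0], "xyz": [0, 0, -0.12], "grip": 110}, {"rot": [0, 0, 0], "xyz": [0, 0, -0.16], "grip": 110}]'

```text
clock: 5.72
tool_pos: [0.5728, -0.2084, 0.2232]
eef_rot: [0.456, 0.89, 0.0, -0.001]
contact_force: [0.3, 0.1, -0.5]
opening: 0.569
finger_force: 0.0
```

```bash
cat >> h.py <<'E'
def to(x,y,z,yaw):
    s=r.get_state();A=R.from_quat(s["eef_rot"]).as_matrix()
    cy=np.arctan2(A[1,1],A[0,1]);w=(cy-yaw+np.pi/2)%np.pi-np.pi/2
    print("pos",s["tool_pos"].round(4),"xyz",(A.T@(np.array([x,y,z])-s["tool_pos"])).round(4),"wz",round(w,3))
E
python3 - <<'E'
from h import *
B={}
for n in("top","scene"):
    h=hsv(r.snapshot(n));c=cam(n)
    B[n]=[(b[0],b[1]) for b in blobs(h[...,2]<45,20) if (abs(b[0][0]-206)<15 and abs(b[0][1]-292)<35 if n=="top" else abs(b[0][0]-370)<14 and abs(b[0][1]-162)<22)]
    print(n,B[n])
for ut,_ in B["top"]:
    for us,_ in B["scene"]:
        o,d=rays("top",ut,cam("top"));p,e=rays("scene",us,cam("scene"))
        t=np.linalg.lstsq(np.c_[d[0],-e[0]],p-o,rcond=None)[0];a=o+t[0]*d[0];b=p+t[1]*e[0]
        print(ut,us,((a+b)/2).round(4),np.linalg.norm(a-b).round(4))
to(.486,.16,.222,.43)
E
```

```text
top [(array([201.3, 272.2]), np.int32(94)), (array([210.8, 312.6]), np.int32(29))]
scene []
pos [ 0.5774 -0.2099  0.2285] xyz [0.3537 0.1418 0.004 ] wz 0.194
```

carry_out --plan '[{"rot": [0, 0, 0], "xyz": [0.354, 0.142, 0.0], "grip": 110}, {"rot": [0, 0, 0], "xyz": [0.354, 0.142, 0.0], "grip": 110}, {"rot": [0, 0, 0], "xyz": [0.354, 0.142, 0.0], "grip": 110}, {"rot": [0, 0, 0], "xyz": [0.354, 0.142, 0.0], "grip": 110}, {"rot": [0, 0, 0], "xyz": [0.354, 0.142, 0.0], "grip": 110}, {"rot": [0, 0, 0], "xyz": [0.354, 0.142, 0.0], "grip": 110}, {"rot": [0, 0, 0.1], "xyz": [0.354, 0.142, 0.0], "grip": 110}, {"rot": [0, 0, 0.19], "xyz": [0.354, 0.142, 0.0], "grip": 110}]'

```text
clock: 6.48
tool_pos: [0.4921, 0.1166, 0.2212]
eef_rot: [0.54, 0.842, -0.0, -0.0]
contact_force: [0.4, 0.2, -0.8]
opening: 0.567
finger_force: 0.0
```

```bash
python3 - <<'E'
from h import *
to(.486,.16,.222,.43)
E
```

```text
pos [0.4921 0.1166 0.2212] xyz [ 0.042   0.0125 -0.0008] wz -0.001
```

carry_out --plan '[{"rot": [0, 0, 0], "xyz": [0.041, 0.012, 0.0], "grip": 110}, {"rot": [0, 0, 0], "xyz": [0.042, 0.012, 0.0], "grip": 110}, {"rot": [0, 0, 0], "xyz": [0.042, 0.012, 0.0], "grip": 110}, {"rot": [0, 0, 0], "xyz": [0.042, 0.012, 0.0], "grip": 110}]'

```text
clock: 6.82
tool_pos: [0.4863, 0.1576, 0.2212]
eef_rot: [0.538, 0.843, -0.001, -0.0]
contact_force: [-0.4, -1.3, -0.1]
opening: 0.567
finger_force: 0.0
```

```bash
python3 - <<'E'
from h import *
s=r.get_state();im=r.snapshot("wrist");c=cam("wrist",s)
cv2.imwrite("pics/w2.png",im[:,:,::-1]);h=hsv(im)
print(s["tool_pos"])
yel=(h[...,0]>22)&(h[...,0]<34)&(h[...,1]>190)&(h[...,2]>130)
for ce,a,m in blobs(yel,40): print("yel",ce,a)
for ce,a,m in blobs((h[...,2]<45),200):
    P=onz("wrist",np.argwhere(m)[:,::-1],.122,c)[:,:2].astype(np.float32);print("blk",ce,a,cv2.minAreaRect(P) if a<5000 else "")
E
```

```text
[0.48625733 0.1576085  0.22124934]
yel [203.5 165.6] 98
blk [276.6 356.2] 43879 
blk [ 54.  412.6] 474 ((0.3009371757507324, -0.29776135087013245), (0.11170397698879242, 0.04281285032629967), 47.14112854003906)
```

View pics/w2.png

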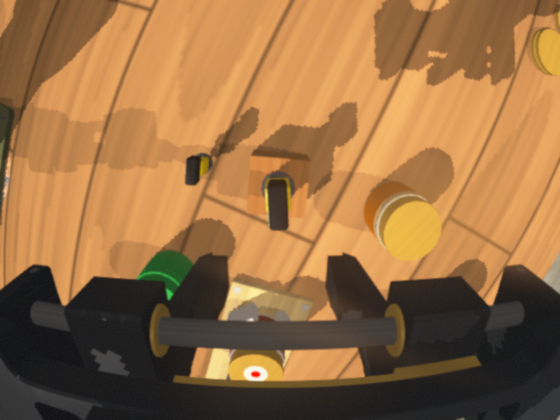

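The wrist view shows the gauge head at (278,203), nearly along the tool's x, in the holder (280,185); the small gauge is at (198,168), the spare jar at (405,222). Crop for a precise fit.

```bash
python3 - <<'E'
import cv2
im=cv2.imread("pics/w2.png")[140:245,180:320]
cv2.imwrite("pics/w2c.png",cv2.resize(im,None,fx=5.6,fy=5.6,interpolation=cv2.INTER_CUBIC))
E
```

```text
(no output)
```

View pics/w2c.png

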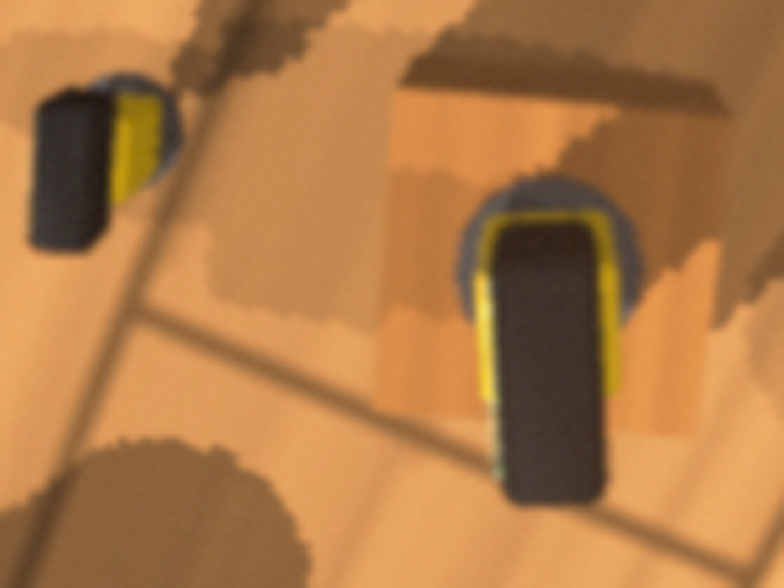

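The crop shows the flange circle centred near (549,267) and the head's top face from (545,245) to (556,500); the yellow grip lies squarely between columns 480 and 620.

```bash
python3 - <<'E'
from h import *
s=r.get_state();c=cam("wrist",s);f=lambda L,z:onz("wrist",np.array(L)/5.6+[180-.4,140-.4],z,c).round(4)
fl=f([(549,267),(456,267),(643,267),(549,175)],.054);print("flange",fl,np.linalg.norm(fl[1]-fl[2]))
t=f([(547,248),(555,502)],.122);v=t[1]-t[0];print("head",t,t.mean(0),np.linalg.norm(v),"x yaw",np.arctan2(v[1],v[0])-np.pi/2)
hb=f([(400,88),(725,110),(692,436),(377,410)],.05);print("holder",hb.mean(0),[np.linalg.norm(hb[i]-hb[i-1]).round(4) for i in range(4)])
e=hb[3]-hb[0];print(np.arctan2(e[1],e[0])-np.pi/2)
small=f([(75,90),(70,245)],.1);print("small",small)
g=(fl[0]+np.r_[t.mean(0)[:2],0]+hb.mean(0))[:2]/3;print(g);to(*g,.063,.43)
E
```

```text
flange [[0.4856 0.1599 0.054 ]
 [0.4706 0.153  0.054 ]
 [0.5008 0.1669 0.054 ]
 [0.4787 0.175  0.054 ]] 0.03324530041975858
head [[0.4772 0.1774 0.122 ]
 [0.494  0.1436 0.122 ]] [0.4856 0.1605 0.122 ] 0.03774493343483333 x yaw -2.68031470839996
holder [0.485775 0.15945  0.05    ] [np.float64(0.06), np.float64(0.0574), np.float64(0.061), np.float64(0.0585)]
-2.8019304217066368
small [[0.4039 0.1657 0.1   ]
 [0.412  0.1428 0.1   ]]
[0.48565833 0.15995   ]
pos [0.4866 0.1564 0.2213] xyz [0.0037 0.0008 0.1583] wz 0.002
```

carry_out --plan '[{"rot": [0, 0, -0.02], "xyz": [0.0035, 0.001, 0.04], "grip": 110}, {"rot": [0, 0, -0.02], "xyz": [0.0035, 0.001, 0.08], "grip": 110}, {"rot": [0, 0, -0.02], "xyz": [0.0035, 0.001, 0.11], "grip": 110}, {"rot": [0, 0, -0.02], "xyz": [0.0035, 0.001, 0.135], "grip": 110}, {"rot": [0, 0, -0.02], "xyz": [0.0035, 0.001, 0.15], "grip": 110}, {"rot": [0, 0, -0.02], "xyz": [0.0035, 0.001, 0.158], "grip": 110}, {"rot": [0, 0, -0.02], "xyz": [0.0035, 0.001, 0.158], "grip": 110}, {"rot": [0, 0, -0.02], "xyz": [0.0035, 0.001, 0.158], "grip": 110}]'

```text
clock: 7.53
tool_pos: [0.4865, 0.1605, 0.064]
eef_rot: [0.531, 0.848, -0.0, 0.0]
contact_force: [-0.1, -0.1, 0.3]
opening: 0.567
finger_force: 0.0
```

carry_out --plan '[{"rot": [0, 0, 0], "xyz": [0, 0, 0], "grip": 255}, {"rot": [0, 0, 0], "xyz": [0, 0, 0], "grip": 255}, {"rot": [0, 0, 0], "xyz": [0, 0, 0], "grip": 255}, {"rot": [0, 0, 0], "xyz": [0, 0, 0], "grip": 255}, {"rot": [0, 0, 0], "xyz": [0, 0, 0], "grip": 255}, {"rot": [0, 0, 0], "xyz": [0, 0, 0], "grip": 255}, {"rot": [0, 0, 0], "xyz": [0, 0, 0], "grip": 255}]' --squeeze 25

```text
clock: 8.12
tool_pos: [0.4861, 0.1619, 0.0643]
eef_rot: [0.53, 0.848, 0.0, 0.0]
contact_force: [-1.1, -0.5, 6.2]
opening: 0.244
finger_force: 25.0
```

carry_out --plan '[{"rot": [0, 0, 0], "xyz": [0, 0, -0.01], "grip": 255}, {"rot": [0, 0, 0], "xyz": [0, 0, -0.03], "grip": 255}, {"rot": [0, 0, 0], "xyz": [0, 0, -0.05], "grip": 255}, {"rot": [0, 0, 0], "xyz": [0, 0, -0.075], "grip": 255}, {"rot": [0, 0, 0], "xyz": [0, 0, -0.1], "grip": 255}, {"rot": [0, 0, 0], "xyz": [0, 0, -0.12], "grip": 255}, {"rot": [0, 0, 0], "xyz": [0, 0, -0.12], "grip": 255}, {"rot": [0, 0, 0], "xyz": [0, 0, -0.12], "grip": 255}]'

```text
clock: 8.78
tool_pos: [0.4864, 0.162, 0.1848]
eef_rot: [0.53, 0.848, 0.001, 0.001]
contact_force: [-0.8, 0.4, -2.3]
opening: 0.248
finger_force: 25.0
```

```bash
python3 - <<'E'
from h import *
s=r.get_state();im=r.snapshot("wrist");c=cam("wrist",s)
t=r.snapshot("top");cc=cam("top")
# red dot of jar from top
for ce,a,m in blobs(red(t),8):
    if abs(ce[0]-303)<8 and abs(ce[1]-241)<8: print("dot",ce,a,onz("top",ce,.092,cc))
for ce,a,m in blobs(red(im),20): print("wr",ce,a,onz("wrist",ce,.092,c)[0].round(4))
h=hsv(t);m=(h[...,1]<60)&(h[...,2]>190)
for ce,a,_ in blobs(m,10):
    if abs(ce[0]-303)<10 and abs(ce[1]-241)<10: print("white",ce,a,onz("top",ce,.092,cc))
cv2.imwrite("pics/w3.png",im[:,:,::-1]);to(.5515,-.0445,.184,.45);print(s["contact_force"],s["opening"])
E
```

```text
dot [303.5 240.9] 15 [[ 0.55146971 -0.0436119   0.092     ]]
white [303.4 241. ] 101 [[ 0.55126184 -0.04340523  0.092     ]]
pos [0.4852 0.1616 0.1831] xyz [-0.2143 -0.0309 -0.0009] wz 0.004
[-0.84335088  0.35142297 -2.33693875] 0.24798186760712113
```

View pics/w3.png

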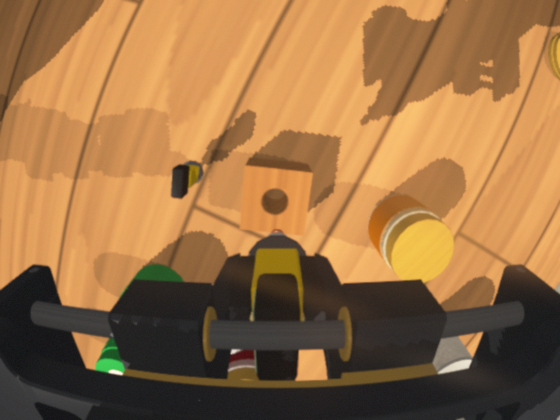

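The wrist view shows the holder's hole empty at (275,202) and the gauge upright between the fingers, its flange's front edge at about (277,233).

```bash
python3 - <<'E'
from h import *
p=r.camera_params("wrist");E=p["hand_eye"];c=(p,E[:3,:3],E[:3,3])
im=cv2.imread("pics/w3.png");print(im[222:262:2,277].tolist())
for v in(230,233,236,240): print(v,onz("wrist",[277,v],-.0143,c),onz("wrist",[277,v],-.0183,c))
a=cv2.cvtColor(cv2.imread("pics/top0.png"),6).astype(np.float32);b=cv2.cvtColor(r.snapshot("top"),cv2.COLOR_RGB2GRAY).astype(np.float32)
w=cv2.createHanningWindow((26,26),cv2.CV_32F)
print("jar shift px",cv2.phaseCorrelate(a[228:254,291:317],b[228:254,291:317],w))
t=r.snapshot("top")[185:320,230:430];cv2.imwrite("pics/t3.png",cv2.resize(t,None,fx=4,fy=4,interpolation=cv2.INTER_CUBIC)[:,:,::-1])
E
```

```text
[[78, 148, 226], [77, 148, 228], [77, 149, 228], [73, 140, 218], [59, 100, 174], [97, 118, 158], [95, 105, 116], [51, 60, 72], [53, 58, 71], [53, 60, 72], [53, 59, 70], [50, 57, 68], [50, 57, 69], [41, 88, 110], [18, 120, 152], [17, 119, 151], [19, 120, 153], [16, 119, 152], [11, 117, 151], [16, 119, 151]]
230 [[ 0.02898345  0.00014176 -0.0143    ]] [[ 0.03054145  0.00014247 -0.0183    ]]
233 [[ 0.02756857  0.00014051 -0.0143    ]] [[ 0.02916923  0.00014126 -0.0183    ]]
236 [[ 0.02614321  0.00013925 -0.0143    ]] [[ 0.02778683  0.00014004 -0.0183    ]]
240 [[ 0.02422578  0.00013756 -0.0143    ]] [[ 0.02592721  0.00013839 -0.0183    ]]
jar shift px ((0.2993700769433545, 0.38472104515146377), 1.0741011095635684)
```

View pics/t3.png

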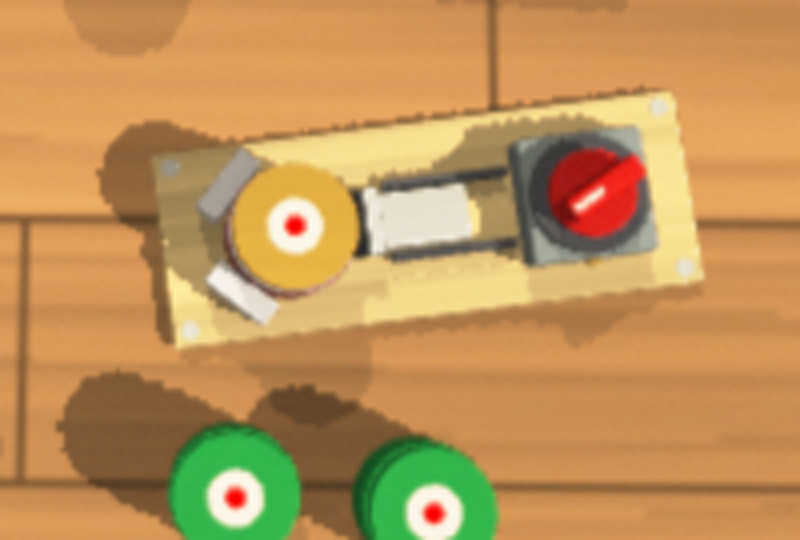

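The top crop shows the knob bar turned to a slant (570,210)–(640,165), pad against the jar, jar in the V, dot at (295,225). The flange edge looks ~9 mm further along tool x than expected; check that numerically with the hole.

```bash
python3 - <<'E'
from h import *
s=r.get_state();c=cam("wrist",s)
print(s["tool_pos"],"hole",onz("wrist",[275,202],.05,c))
p=r.camera_params("wrist");E=np.linalg.inv(p["hand_eye"])
for x in(-.0015,.004,.009):
  for nm,q in(("flange",[x+.017,0,-.0143]),("tipfront",[x+.004,0,.0287]),("gripfront",[x+.011,0,-.0183]),("headtopback",[x-.019,0,-.0863])):
    v=E[:3]@np.r_[q,1];th=np.arctan2(np.hypot(v[0],v[1]),v[2]);k=p["fx"]*th/np.hypot(v[0],v[1]);print(x,nm,p["cx"]+k*v[0],p["cy"]+k*v[1])
im=cv2.imread("pics/w3.png");print([(v,im[v,277].max()) for v in range(258,400,5)])
E
```

```text
[0.48512194 0.16150899 0.18259815] hole [[0.48390526 0.15945982 0.05      ]]
-0.0015 flange 276.7157623627614 257.6733404826448
-0.0015 tipfront 276.78924149743057 245.34698051761612
-0.0015 gripfront 276.7266262649209 273.4887397947733
-0.0015 headtopback 276.7370366720991 444.3206735033372
0.004 flange 276.7007660888328 246.63620389191902
0.004 tipfront 276.77869313283253 236.75071363267537
0.004 gripfront 276.71140642433556 262.65285323334297
0.004 headtopback 276.71353849939993 436.19854025852305
0.009 flange 276.68692855461956 236.30071342883252
0.009 tipfront 276.76898243933096 228.76903453083133
0.009 gripfront 276.6973133953469 252.4709905538886
0.009 headtopback 276.69080883809704 428.2144636600312
[(258, np.uint8(151)), (263, np.uint8(151)), (268, np.uint8(151)), (273, np.uint8(103)), (278, np.uint8(60)), (283, np.uint8(66)), (288, np.uint8(64)), (293, np.uint8(53)), (298, np.uint8(43)), (303, np.uint8(36)), (308, np.uint8(33)), (313, np.uint8(37)), (318, np.uint8(35)), (323, np.uint8(59)), (328, np.uint8(65)), (333, np.uint8(64)), (338, np.uint8(67)), (343, np.uint8(65)), (348, np.uint8(60)), (353, np.uint8(29)), (358, np.uint8(34)), (363, np.uint8(31)), (368, np.uint8(31)), (373, np.uint8(32)), (378, np.uint8(31)), (383, np.uint8(114)), (388, np.uint8(56)), (393, np.uint8(36)), (398, np.uint8(35))]
```

The row positions of flange, grip, head and tip fit best with the gauge about 30 mm lower in the fingers (it slid during the lift), still upright. I grip harder and move over the jar with clearance, then check with the scene camera.

carry_out --plan '[{"rot": [0, 0, 0], "xyz": [0, 0, 0], "grip": 255}, {"rot": [0, 0, 0], "xyz": [-0.02, -0.003, -0.01], "grip": 255}, {"rot": [0, 0, 0], "xyz": [-0.05, -0.0075, -0.01], "grip": 255}, {"rot": [0, 0, 0], "xyz": [-0.085, -0.013, -0.01], "grip": 255}, {"rot": [0, 0, 0], "xyz": [-0.12, -0.018, -0.01], "grip": 255}, {"rot": [0, 0, 0], "xyz": [-0.155, -0.023, -0.01], "grip": 255}, {"rot": [0, 0, 0], "xyz": [-0.185, -0.0275, -0.01], "grip": 255}, {"rot": [0, 0, 0], "xyz": [-0.209, -0.031, -0.01], "grip": 255}]' --squeeze 50

```text
clock: 9.65
tool_pos: [0.5498, -0.0431, 0.1929]
eef_rot: [0.531, 0.847, -0.001, -0.0]
contact_force: [-0.5, 0.2, -1.6]
opening: 0.248
finger_force: 50.0
```

carry_out --plan '[{"rot": [0, 0, 0], "xyz": [0, 0, 0], "grip": 255}, {"rot": [0, 0, 0], "xyz": [0, 0, 0], "grip": 255}, {"rot": [0, 0, 0], "xyz": [0, 0, 0], "grip": 255}]'

```text
clock: 9.9
tool_pos: [0.5492, -0.0387, 0.193]
eef_rot: [0.53, 0.848, 0.0, -0.001]
contact_force: [-0.0, 0.3, 0.1]
opening: 0.248
finger_force: 50.0
```

```bash
python3 - <<'E'
from h import *
s=r.get_state();print(s["tool_pos"],s["contact_force"],s["opening"],s["finger_force"])
w=r.snapshot("wrist");cv2.imwrite("pics/w4.png",w[:,:,::-1]);print([tuple(w[v,277]) for v in range(222,280,2)])
im=r.snapshot("scene")
a=cv2.resize(im[90:230,190:330],None,fx=4,fy=4,interpolation=cv2.INTER_CUBIC)
cv2.imwrite("pics/s4.png",a[:,:,::-1])
E
```

```text
[ 0.54921692 -0.03871764  0.19297676] [-0.01966155  0.31336835  0.09510055] 0.24750540914584673 49.99997517094016
[(np.uint8(254), np.uint8(41), np.uint8(13)), (np.uint8(254), np.uint8(45), np.uint8(19)), (np.uint8(254), np.uint8(167), np.uint8(147)), (np.uint8(248), np.uint8(233), np.uint8(215)), (np.uint8(180), np.uint8(110), np.uint8(71)), (np.uint8(157), np.uint8(118), np.uint8(97)), (np.uint8(119), np.uint8(106), np.uint8(93)), (np.uint8(82), np.uint8(66), np.uint8(54)), (np.uint8(79), np.uint8(65), np.uint8(54)), (np.uint8(79), np.uint8(63), np.uint8(54)), (np.uint8(78), np.uint8(63), np.uint8(52)), (np.uint8(79), np.uint8(65), np.uint8(56)), (np.uint8(79), np.uint8(65), np.uint8(53)), (np.uint8(113), np.uint8(89), np.uint8(41)), (np.uint8(151), np.uint8(117), np.uint8(25)), (np.uint8(151), np.uint8(119), np.uint8(26)), (np.uint8(150), np.uint8(116), np.uint8(22)), (np.uint8(150), np.uint8(118), np.uint8(25)), (np.uint8(149), np.uint8(118), np.uint8(22)), (np.uint8(148), np.uint8(117), np.uint8(21)), (np.uint8(148), np.uint8(116), np.uint8(21)), (np.uint8(150), np.uint8(118), np.uint8(24)), (np.uint8(148), np.uint8(116), np.uint8(22)), (np.uint8(149), np.uint8(117), np.uint8(23)), (np.uint8(147), np.uint8(116), np.uint8(23)), (np.uint8(138), np.uint8(109), np.uint8(27)), (np.uint8(73), np.uint8(55), np.uint8(31)), (np.uint8(66), np.uint8(48), np.uint8(29)), (np.uint8(68), np.uint8(51), np.uint8(31))]
```

View pics/s4.png

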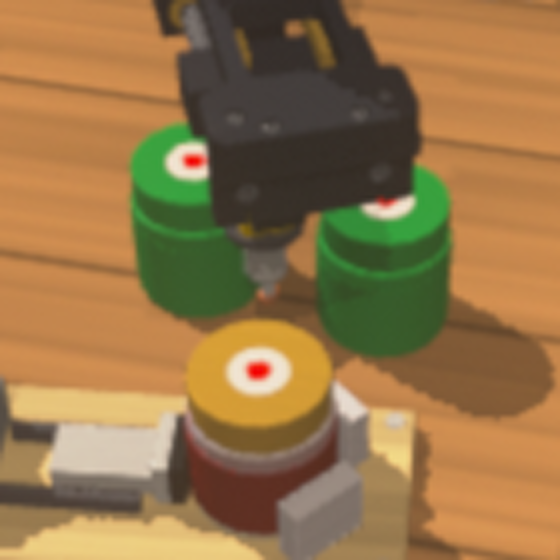

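The scene crop shows the gauge's copper tip at (266,297), well above the jar with the dot at (258,371). Triangulate the tip from scene and wrist.

```bash
python3 - <<'E'
from h import *
s=r.get_state();w=cv2.imread("pics/w4.png")[:,:,::-1].copy()
cw=cam("wrist",s);cs=cam("scene")
for uw in((277,230),(277,229)):
  for us in((266,296),(266,300)):
    o,d=rays("scene",np.array(us)/4+[190-.4,90-.4],cs);p,e=rays("wrist",uw,cw)
    t=np.linalg.lstsq(np.c_[d[0],-e[0]],p-o,rcond=None)[0];a=o+t[0]*d[0];b=p+t[1]*e[0]
    m=(a+b)/2;A=R.from_quat(s["eef_rot"]).as_matrix()
    print(m.round(4),"gap",np.linalg.norm(a-b).round(4),"tool",(A.T@(m-s["tool_pos"])).round(4))
print("dot scene",onz("scene",np.array([258,371])/4+[189.6,89.6],.092,cs))
for ce,a,m in blobs(red(w),8): print("dot wrist",ce,a,onz("wrist",ce,.092,cw)[0].round(4))
print("tool axes x,y",A[:,0].round(3),A[:,1].round(3),"tilt",A[:,2].round(4))
E
```

```text
[ 0.5488 -0.039   0.1367] gap 0.0049 tool [-0.0009 -0.001   0.0566]
[ 0.5491 -0.0393  0.1348] gap 0.0042 tool [-0.0014 -0.0008  0.0585]
[ 0.5485 -0.0388  0.1364] gap 0.0055 tool [-0.0006 -0.0011  0.0569]
[ 0.5488 -0.0391  0.1344] gap 0.0048 tool [-0.0011 -0.001   0.0589]
dot scene [[ 0.55072313 -0.04597234  0.092     ]]
dot wrist [142.2 113.6] 106 [ 0.4169 -0.0114  0.092 ]
dot wrist [102.4 214.4] 64 [ 0.4106 -0.1089  0.092 ]
dot wrist [276.6 219.1] 124 [ 0.5519 -0.0437  0.092 ]
dot wrist [234.  359.3] 205 [ 0.5801 -0.2014  0.092 ]
tool axes x,y [-0.441  0.898  0.002] [ 0.898  0.441 -0.001] tilt [-0.0011  0.0012 -1.    ]
```

The tip is at tool (≈-0.002, 0, +0.0575): exactly as grasped, no slip (I had a sign wrong). Descend to just above the dot.

carry_out --plan '[{"rot": [0, 0, 0], "xyz": [-0.0037, 0, 0.01], "grip": 255}, {"rot": [0, 0, 0], "xyz": [-0.0037, 0, 0.025], "grip": 255}, {"rot": [0, 0, 0], "xyz": [-0.0037, 0, 0.036], "grip": 255}, {"rot": [0, 0, 0], "xyz": [-0.0037, 0, 0.036], "grip": 255}, {"rot": [0, 0, 0], "xyz": [-0.0037, 0, 0.036], "grip": 255}, {"rot": [0, 0, 0], "xyz": [-0.0037, 0, 0.036], "grip": 255}]'

```text
clock: 10.5
tool_pos: [0.5517, -0.0426, 0.1579]
eef_rot: [0.53, 0.848, 0.0, 0.0]
contact_force: [-0.0, 0.9, -1.5]
opening: 0.247
finger_force: 50.0
```

```bash
python3 - <<'E'
from h import *
P=[];F=[]
for i in range(6):
    s=r.get_state();w=r.snapshot("wrist");P.append(s["tool_pos"]);F.append(s["contact_force"])
P=np.array(P);print(P.mean(0).round(4),P.std(0).round(4),np.mean(F,0).round(2),np.std(F,0).round(2))
s["tool_pos"]=P.mean(0);cw=cam("wrist",s);A=R.from_quat(s["eef_rot"]).as_matrix();print(A[:,2].round(4))
for ce,a,m in blobs(red(w),8): print("dot",ce,a,onz("wrist",ce,.092,cw)[0].round(4))
to(.5507,-.0421,.1443,.45)
cv2.imwrite("pics/w5.png",cv2.resize(w[180:280,220:340],None,fx=5,fy=5,interpolation=cv2.INTER_CUBIC)[:,:,::-1])
E
```

```text
[ 0.5518 -0.0428  0.1582] [0.0001 0.0001 0.0002] [-0.05  0.09 -1.51] [0.73 0.5  0.43]
[ 0.0011  0.     -1.    ]
dot [122.7 108.4] 137 [ 0.4178 -0.0118  0.092 ]
dot [ 81.5 221.9] 78 [ 0.4111 -0.1085  0.092 ]
dot [275.4 226.4] 106 [ 0.5509 -0.0429  0.092 ]
dot [237.1 361.6] 413 [ 0.5767 -0.1748  0.092 ]
dot [436.3 364.4] 39 [ 0.7612 -0.1077  0.092 ]
pos [ 0.5517 -0.043   0.1581] xyz [ 0.0012 -0.0005  0.0138] wz 0.004
```

View pics/w5.png

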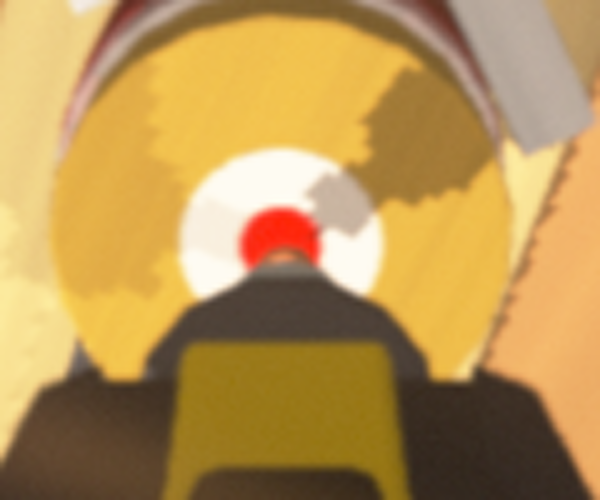

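The close view shows the tip's front at (285,252) right in the middle of the white disc (centre ≈(281,247)), gauge upright. Press down.

carry_out --plan '[{"rot": [0, 0, 0], "xyz": [0, 0, 0.004], "grip": 255}, {"rot": [0, 0, 0], "xyz": [0, 0, 0.007], "grip": 255}, {"rot": [0, 0, 0], "xyz": [0, 0, 0.009], "grip": 255}, {"rot": [0, 0, 0], "xyz": [0, 0, 0.011], "grip": 255}, {"rot": [0, 0, 0], "xyz": [0, 0, 0.012], "grip": 255}, {"rot": [0, 0, 0], "xyz": [0, 0, 0.012], "grip": 255}, {"rot": [0, 0, 0], "xyz": [0, 0, 0.012], "grip": 255}, {"rot": [0, 0, 0], "xyz": [0, 0, 0.012], "grip": 255}]'

```text
clock: 11.47
tool_pos: [0.5514, -0.043, 0.1458]
eef_rot: [0.53, 0.848, 0.0, -0.0]
contact_force: [-0.7, -0.1, 1.8]
opening: 0.242
finger_force: 50.0
```

```bash
cat > chk.py <<'E'
from h import *
P=[];F=[]
for i in range(10):
    s=r.get_state();r.snapshot("top");P.append(s["tool_pos"]);F.append(s["contact_force"])
print(np.mean(P,0).round(4),np.std(P,0).round(4),np.mean(F,0).round(2),s["clock"])
E
python3 chk.py
```

```text
[ 0.5514 -0.043   0.1458] [0.     0.     0.0001] [-0.82 -0.07  1.33] 11.9167
```

carry_out --plan '[{"rot": [0, 0, 0], "xyz": [0, 0, 0.0007], "grip": 255}, {"rot": [0, 0, 0], "xyz": [0, 0, 0.0014], "grip": 255}, {"rot": [0, 0, 0], "xyz": [0, 0, 0.0014], "grip": 255}, {"rot": [0, 0, 0], "xyz": [0, 0, 0.0014], "grip": 255}, {"rot": [0, 0, 0], "xyz": [0, 0, 0.0014], "grip": 255}]'

```text
clock: 12.38
tool_pos: [0.5514, -0.043, 0.1443]
eef_rot: [0.53, 0.848, -0.0, -0.0]
contact_force: [-0.6, -0.5, 1.8]
opening: 0.245
finger_force: 50.0
```

```bash
python3 chk.py
```

```text
[ 0.5514 -0.043   0.1443] [0. 0. 0.] [-0.97  0.07  2.03] 12.8333
```

Push is 3.5 N (2.03 + 1.51), and the height gives 5 mm of travel: half way.

```bash
python3 -c "
from plant import r
print(r.finish_job())"
```

```text
the job is handed in; nothing more can be done
None
```

The job is handed in: by measurement the knob is past its detent (about 1.08 rad) with the jar against the V stop, and the gauge is held upright on the red dot with its tip about 5 mm in (about 3.5 N). The finish call gave no verdict.

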